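# Break the stuck taper gauge free and hang it in the rack

## Task

The taper plug gauge is stuck fast in the bore of the sleeve that is clamped in the vise. Twist it by its knurled handle to break the taper free, draw it out of the bore, and hang it upright by its collar in the empty fork of the gauge rack, the collar sitting flat behind the fork's turned-up lips. Never let the gauge touch the bench top, and leave the other gauges, the tin, the brush, the file and the eye loupe where they are.

Things in the scene. Friction and masses are not known exactly. Their poses are not given: they have to be found in the camera images.
- gauge: steel taper plug gauge, 0.35 kg, starts upright in the sleeve. Origin on its axis at the collar's underside, z towards the handle. Below: smooth taper 66 mm long, 18 mm diameter at the collar, 14.6 at the tip. Above: collar 32 mm diameter, 6 thick; neck 19 mm; round knurled handle 24 mm diameter from z = 11 to 71 mm (witness line along x on its end). Seated, its origin is 5 mm above the sleeve.
- gauge_grip (a point): on the gauge's axis at mid-handle, 41 mm above its origin: the place to grip
- gauge_tip (a point): the lower end of the gauge's taper, 66 mm below its origin
- vise: toolmaker's vise of dark steel, clamped to the bench, 200 mm long, 70 wide (toe clamps reach 65 mm either side), jaws 67 mm high; a steel sleeve 32 mm in diameter stands upright in its jaws, top at 110 mm. Origin on the bench under the sleeve's axis; z up, x along the vise towards the fixed jaw. The gauge starts with its x axis along the vise's.
- bore (a point): centre of the bore's mouth, on the sleeve's top, 110 mm above the bench. The taper holds: until the gauge is turned about 20 degrees from its start, either way, it turns stiffly (up to 0.3 N m) and a straight pull does not draw it; turned farther (40 to 90 degrees is good) it is loose, stays standing in the bore with 0.5 mm of play, and lifts out.
- rack: aluminium gauge rack, fixed: base 115 x 220 mm, 8 thick, with an upright plate 112 mm high, its face 45 mm behind (+x) the forks' seats. Origin on the bench under the middle fork's seat; x points from the forks' open mouths to the upright, y along the row. Three forks 75 mm apart, tops 105 mm above the bench; two hold other gauges.
- fork_seat (a point): seat of the empty fork: on its top face, 105 mm above the bench; axes as the rack's. A hung gauge has its origin here. The fork is a 5 mm steel plate; slot 21 mm wide, open to -x, closed 10.5 mm behind the seat; two lips 4 mm high on the prongs, inner faces 19.5 mm before the seat. Let the gauge down from straight above, or pass it in from the front over the lips.
- gauge_small: a slimmer gauge hanging in the rack; same collar and handle; origin at the underside of its collar, z up
- gauge_long: a longer gauge hanging in the rack; same collar and handle; origin at the underside of its collar, z up
- tin: small round tin, 47 mm diameter, 28 mm high, on the bench beside the vise; origin under its centre
- brush: small brush, 150 mm long, lying on the bench beside the vise; origin under its middle, x along it
- needle_file: needle file with black handle, 183 mm long, lying on the bench; origin near its middle on the bench, x along it towards the point
- loupe: black eye loupe, 38 mm diameter, 28 mm high, on the bench; origin under its centre
Not all that is in view belongs to the job. What is shaped like the vise but green is not meant. Leave any turquoise look-alike of the gauge alone.

How it is judged (in metres and radians):
On the way, in this order (a step that is already met when the one before it is completed fails the run):
1. the gauge is twisted more than 14 degrees from its start while still seated in the bore (risen less than 10 mm) (angle between the x axis of gauge and the x axis of vise, either way round above 0.25 rad and z of gauge in the frame of vise below 0.125 m and horizontal distance between gauge and vise below 0.01 m).
2. the gauge is drawn out: its tip is clear above the sleeve (z of gauge_tip in the frame of vise above 0.112 m), for 0.1 s.
At the end, for the whole second after the job is handed in: the gauge hangs released and at rest in the empty fork: its collar's underside within 3 mm of the fork's top, its axis within 7 mm of the seat, upright to 0.07 rad (4 degrees) (horizontal distance between gauge and fork_seat below 0.007 m and z of gauge in the frame of fork_seat between -0.003 and 0.003 m and angle between gauge's own z axis and vertical below 0.07 rad and linear speed of gauge below 0.03 m/s and contact force between the fingers and gauge below 0.1 N); the robot touches nothing.
It fails at once if the gauge touches down on the bench top (height (world z) of gauge_tip below 0.009 m or height (world z) of gauge below 0.03 m).
It fails at once if another gauge in the rack is shifted by more than 15 mm (distance of any of gauge_small, gauge_long from where it was at the start of the episode above 0.015 m).
It fails at once if the tin, brush, file or loupe is shifted by more than 30 mm (distance of any of tin, brush, needle_file, loupe from where it was at the start of the episode above 0.03 m).
It also fails if it takes over 54 s, if anything falls off the work surface, if the arm or the gripper's body presses on something with over 40 N, if the wrist force passes 120 N, or if a joint passes its speed limit or range.

## Robot

A 7-joint arm with a two-finger parallel gripper is mounted at the origin on the work surface. World frame = base frame: x ahead of the robot, y to its left, z up, the work surface at z = 0. Lengths are in mm, angles in rad, forces in N, time in s.
With the tool pointing down it reaches from about 425 to 1025 mm from the base axis. Payload 9.4 kg.
Tool frame: the origin (TCP) lies midway between the tips of the shut fingers; the grasp point (between the pads) lies 19 mm behind it; z points along the fingers, y is the line along which they close (so a half turn about z gives the same grasp; the last joint's range is limited). The gripper opens to 85 mm and grips with 20 to 120 N. Pads are 22 mm wide; open, the fingers measure 114 mm over their backs; the gripper's body (76 mm by 85 mm) begins 54 mm behind the grasp point. The pads swing forward as they close: fully open they stand 13 mm farther back than shut.
Start: joints at [-1.242, 0.599, -0.003, 1.599, 0.002, 0.943, -0.08], TCP at [286.2, 666.118, 231.275] pointing down, gripper open.
Joint ranges: [-2.57, 2.57], [-0.35, 1.97], [-1.29, 1.29], [0.11, 2.56], [-1.05, 4.19], [0.11, 1.86], [-2.63, 2.63]. Speed limits (rad/s): [2.22, 2.22, 3.01, 3.01, 3.14, 3.14, 3.14].

## Interface

Orientations are given as [roll, pitch, yaw] about the fixed x, y, z axes, in that order (R = Rz(yaw) Ry(pitch) Rx(roll)).
In Python, from cell import ctrl gives the robot as it stands.
- The arm moves only by the tool play_rows, never from a script. Its argument "commands" is a list that holds one entry, the list of rows, each a list of 7 numbers: the finger opening in m, from 0 to 0.0854, then the shift along the tool's x, y, z in m, then the turn, a rotation vector about the tool's x, y, z in rad. In form: [[[claw, tx, ty, tz, ax, ay, az], ...]]. A call has 1 to 8 rows; each row shifts and turns the commanded pose from where the row before left it, along the tool's axes as they then stand; what a row does not reach is not made up. A row lasts 1/10 s, in which the tool goes at most 50 mm and 8.59 degrees, less where a joint would pass 70% of its speed; a pose out of reach is approached as far as the arm can. A call is refused whole if a number of a shift passes 0.05 or a number of a turn 0.15, either way. A call with a gripper value outside its range is refused whole. The fingers move at their own pace and stop on an object; "newtons" is the grip in N (left out, the last holds). Time passes only in rows, so rows that do not move let the fingers close. It gives the time, the measured TCP pose, the force, the opening and the grip force at its end, in the units of the state.
- ctrl.observe(): the state, without advancing time (a new reading comes with each control period).
- ctrl.get_image(name): name is "side" or "top" or "wrist"; returns a dict with "pixels" (400x640x3 uint8, red, green, blue), "fx", "fy", "cx", "cy" (pixels), "rvec" (rotation vector, rad) and "tvec" (3), from world to camera coordinates, as OpenCV has them. Camera axes: x right, y down, z forward; pixel columns grow to the right and rows downward; lengths in mm; the calibration is good to about 2 mm. A picture is of the moment at which its call begins. There is no depth.
- ctrl.job_done(): hands the job in; it is judged then, once.
The state is a dict: "t": time; "joint_positions": joint angles; "joint_velocities": joint speeds; "tau": joint torques, N m; "tcp_pos": TCP position; "orientation": TCP orientation; "ft_force": force on the tool from outside, world axes, zero at the start; "ft_torque": the same for the moment, N m; "grip_width": finger opening in mm; "gripper_force": force on a finger pad.
Only numpy, scipy, OpenCV 4.12 (cv2) and the standard library are available. Lean on these libraries where they do the work, as an engineer would, in place of code of your own. Each camera call takes 0.05 s, during which the arm holds its last target. There are 200 camera calls.

## Working session

There is one attempt and no reset: what is moved stays moved. The work goes in short steps, Python scripts to look and compute and a tool call to move; the robot and the scene stay as the last step left them, time stands still between calls to the robot, and variables do not carry over. Pictures are saved under pics/ and viewed, at most 11 in all, crops included, and the job is handed in when it is done.

Besides the shell and the picture viewer there is one more tool, called after "Call:" as name([rows], argument=value, ...), one row to a line, values as JSON. play_rows: Moves the arm, as the interface text tells. Its arguments: {"type":"object","properties":{"commands":{"type":"array","items":{"type":"array","items":{"type":"array","items":{"type":"number"}}}},"newtons":{"type":"number"}},"required":["commands"]}

```bash
mkdir -p pics; cat > h.py <<'E'
import numpy as np, cv2
from cell import ctrl
def cam(n,save=None):
    d=ctrl.get_image(n)
    if save: cv2.imwrite('pics/'+save,cv2.cvtColor(np.array(d['pixels']),cv2.COLOR_RGB2BGR))
    return d
def ray(d,u,v):
    R=cv2.Rodrigues(np.array(d['rvec'],float))[0];t=np.array(d['tvec'],float).ravel()
    return -R.T@t, R.T@np.array([(u-d['cx'])/d['fx'],(v-d['cy'])/d['fy'],1])
def at(d,u,v,z):
    c,r=ray(d,u,v);return c+r*(z-c[2])/r[2]
def proj(d,p):
    return cv2.projectPoints(np.array(p,float).reshape(-1,3),np.array(d['rvec'],float),np.array(d['tvec'],float),np.array([[d['fx'],0,d['cx']],[0,d['fy'],d['cy']],[0,0,1.]]),None)[0].reshape(-1,2)
E
python3 - <<'E'
from h import *
import pickle
for n in('top','side'):
    d=cam(n,n+'0.png');pickle.dump(d,open(n+'0.pkl','wb'));print(n,ray(d,320,200),d['fx'])
print(ctrl.observe())
E
```

```text
top (array([ 346.80975976,   14.1751779 , 1302.00758006]), array([ 0.12857691, -0.01402865, -0.99169903])) 421.59288554114346
side (array([472.53171119, 895.46175046, 910.50056004]), array([ 0.04245665, -0.74061353, -0.67065441])) 514.1759638029197
{'t': 0.1, 'joint_positions': array([-1.24169754,  0.60007238, -0.0025521 ,  1.60006231,  0.00182033,
        0.94287928, -0.07985462]), 'joint_velocities': array([ 5.49239972e-04, -3.44320306e-03, -5.92328285e-05, -2.05550513e-03,
        8.63738043e-04,  1.78281220e-03,  3.22146997e-03]), 'tau': array([ 5.30889447e-03, -7.77997398e+01,  1.57033905e+00, -2.58629340e+01,
        1.26925274e-02,  5.53231148e-03, -1.30862173e-05]), 'tcp_pos': array([286.04051708, 665.72733986, 230.47905078]), 'orientation': array([-3.14018056e+00,  1.43514191e-04,  2.73581702e+00]), 'ft_force': array([0.31215726, 0.35048999, 0.38981744]), 'ft_torque': array([-0.02142387,  0.00491153, -0.01468611]), 'gripper_force': 0.0, 'grip_width': 85.6758938823806}
```

View pics/top0.png

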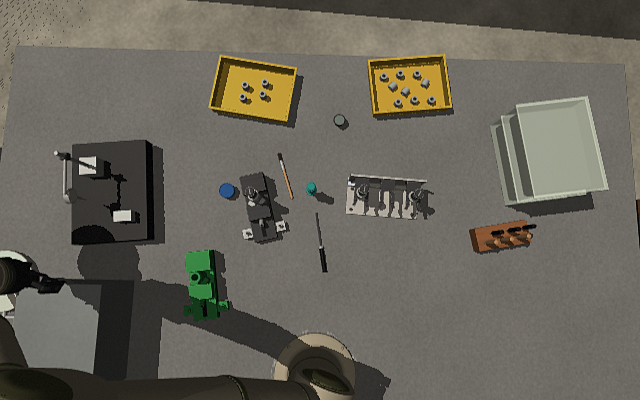

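View pics/side0.png

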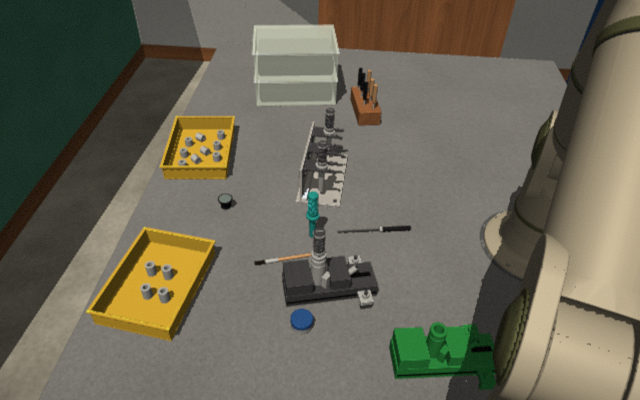

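The top view shows the dark vise with the gauge at about (252,193), a green decoy vise at (203,280) and a turquoise look-alike at (311,188). The rack is at (387,197). The side view shows the gauge at (319,245) and the rack at (325,165). I'll enlarge both to confirm.

```bash
python3 - <<'E'
import cv2
a=cv2.imread('pics/top0.png')[160:250,215:440];b=cv2.imread('pics/side0.png')[95:315,265:395]
cv2.imwrite('pics/c1.png',cv2.resize(a,None,fx=3.5,fy=3.5,interpolation=cv2.INTER_CUBIC))
b=cv2.resize(b,None,fx=2.7,fy=2.7,interpolation=cv2.INTER_CUBIC);cv2.imwrite('pics/c2.png',b)
E
```

```text
(no output)
```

View pics/c1.png

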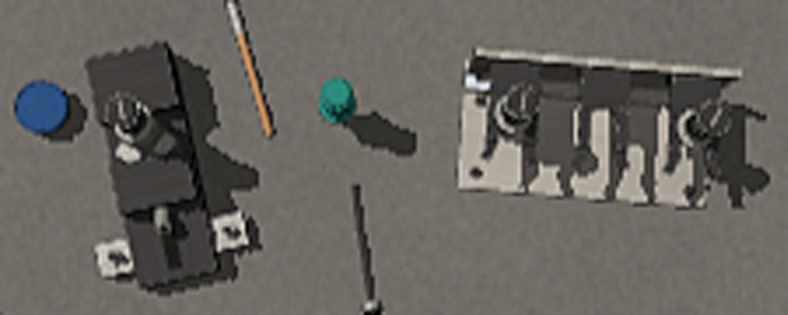

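View pics/c2.png

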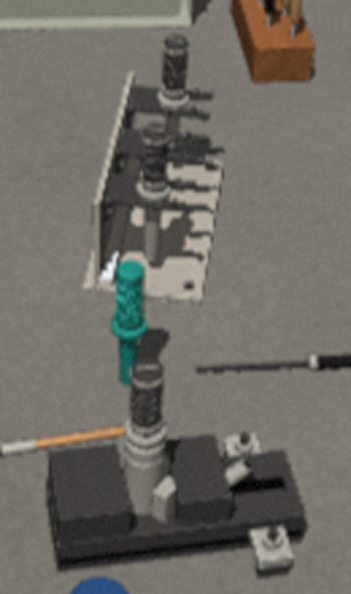

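```bash
python3 - <<'E'
from h import *
import pickle
T=pickle.load(open('top0.pkl','rb'));S=pickle.load(open('side0.pkl','rb'))
t=lambda x,y:(215+x/3.5-.36,160+y/3.5-.36); s=lambda x,y:(265+x/2.7-.3,95+y/2.7-.3)
def tri(a,b):
    c1,r1=ray(T,*a);c2,r2=ray(S,*b)
    k=np.linalg.lstsq(np.c_[r1,-r2],c2-c1,rcond=None)[0];p,q=c1+k[0]*r1,c2+k[1]*r2
    return (p+q)/2,np.linalg.norm(p-q)
print('gauge end tri',tri(t(124,100),s(148,370)), at(S,*s(148,370),186),at(T,*t(124,100),186))
print('collar top z121', at(S,*s(145,432),121))
print('g near collar z111',at(S,*s(152,187),111),'far',at(S,*s(173,99),111))
print('g near end z176',at(S,*s(155,131),176),at(S,*s(176,41),176))
print('top view ends z176',at(T,*t(513,95),176),at(T,*t(708,112),176))
print('rack base corners z8 side',at(S,*s(83,288),8),at(S,*s(200,299),8))
print('top base corners z8',at(T,*t(458,190),8),at(T,*t(705,207),8)); print('plate top z112',at(T,*t(475,50),112),at(T,*t(741,73),112))
print('vise base corners top z0?',at(T,*t(148,293),30),at(T,*t(215,277),30),'jaw67',at(T,*t(88,62),67),at(T,*t(165,43),67),at(T,*t(118,212),67),at(T,*t(200,200),67))
E
```

```text
gauge end tri (array([515.24047615, 186.40601123, 184.88084575]), np.float64(6.701513119281941)) [511.84884546 188.24211713 186.        ] [518.44539129 186.01394207 186.        ]
collar top z121 [512.3053175  190.47483017 121.        ]
g near collar z111 [ 531.53255309 -122.28197104  111.        ] far [ 521.8262972  -267.47495377  111.        ]
g near end z176 [ 530.48871191 -120.87999332  176.        ] [ 521.64631023 -272.32455657  176.        ]
top view ends z176 [ 531.77638296 -112.55203944  176.        ] [ 522.41594104 -263.93273207  176.        ]
rack base corners z8 side [592.90021976 -88.91038362   8.        ] [479.60932295 -85.55129163   8.        ]
top base corners z8 [473.32761919 -83.75369731   8.        ] [ 463.78605048 -301.98876095    8.        ]
plate top z112 [578.90840342 -88.13560161 112.        ] [ 565.54097784 -307.26259593  112.        ]
vise base corners top z0? [376.1600504  181.73248886  30.        ] [391.14665589 125.09897508  30.        ] jaw67 [568.534238   236.30630399  67.        ] [586.66986903 171.88692007  67.        ] [441.92663418 204.88208299  67.        ] [453.69516766 136.87273469  67.        ]
```

The dark vise's gauge sits at about (514,189) with its handle end near z=186, which fits. The rack gauges are 150 mm apart, so the middle fork is the empty one, at about (527,-194). The green vise and turquoise gauge are the decoys. Now moving.

Call:
play_rows([
  [[0.085,0,0,-0.04,0,0,0],[0.085,0,0,-0.045,0,0,0],[0.085,-0.025,-0.042,0,0,0,0],[0.085,-0.025,-0.042,0,0,0,0],[0.085,-0.025,-0.042,0,0,0,0],[0.085,-0.025,-0.042,0,0,0,0],[0.085,-0.025,-0.042,0,0,0,0],[0.085,-0.025,-0.042,0,0,0,0]],
], newtons=60)

```text
t: 0.9
tcp_pos: [324.4, 373.2, 316.1]
orientation: [-3.141, 0.0, 2.736]
ft_force: [1.3, -0.3, 0.1]
grip_width: 84.8
gripper_force: 0.0
```

```bash
cat >> h.py <<'E'
from scipy.spatial.transform import Rotation as Ro
def to(p,yaw=None):
    o=ctrl.observe();R=Ro.from_euler('xyz',o['orientation'])
    y=o['orientation'][2] if yaw is None else yaw
    D=R.inv()*Ro.from_euler('xyz',[np.pi,0,y])
    print('t',o['t'],'tcp',o['tcp_pos'].round(1),'rpy',o['orientation'].round(4),'j',o['joint_positions'].round(2),'F',o['ft_force'].round(1),'M',o['ft_torque'].round(2),'w',round(o['grip_width'],1),o['gripper_force'])
    print('tool shift',R.inv().apply(np.array(p)-o['tcp_pos']).round(1),'turn',D.as_rotvec().round(4))
E
python3 -c "
from h import *
to([514,189,240])"
```

```text
t 0.9 tcp [324.4 373.2 316.1] rpy [-3.1412  0.      2.7358] j [-0.99  0.22  0.02  2.01 -0.01  0.91  0.2 ] F [ 1.3 -0.3  0.1] M [-0.02 -0.07 -0.03] w 84.8 0.0
tool shift [-246.9  -94.4   76.1] turn [-0.0004  0.     -0.    ]
```

Call:
play_rows([
  [[0.085,-0.041,-0.016,0.001,0,0,0],[0.085,-0.041,-0.016,0.002,0,0,0],[0.085,-0.041,-0.016,0.002,0,0,0],[0.085,-0.041,-0.016,0.002,0,0,0],[0.085,-0.041,-0.016,0.002,0,0,0],[0.085,-0.042,-0.014,0.002,0,0,0],[0.085,0,0,0,0,0,0]],
])

```text
t: 1.6
tcp_pos: [518.0, 186.2, 304.9]
orientation: [-3.14, 0.002, 2.728]
ft_force: [-1.0, 0.6, 0.2]
grip_width: 85.0
gripper_force: 0.0
```

```bash
python3 -c "
from h import *
import pickle
to([514,189,240])
d=cam('wrist','w1.png');pickle.dump(d,open('w1.pkl','wb'));print(ray(d,320,200),proj(d,[[514,189,186],[514,189,121]]))"
```

```text
t 1.6 tcp [518.  186.2 304.9] rpy [-3.140e+00  2.200e-03  2.728e+00] j [-0.56  0.31  0.15  1.92 -0.05  0.91  0.77] F [-1.   0.6  0.2] M [0.04 0.04 0.01] w 85.0 0.0
tool shift [ 4.9  1.  64.9] turn [-0.0016  0.0022 -0.    ]
(array([441.36703167, 220.34193701, 447.06823282]), array([ 0.30409857, -0.14182401, -0.94212029])) [[322.71651985 186.2676632 ]
 [322.62681657 170.07280622]]
```

View pics/w1.png

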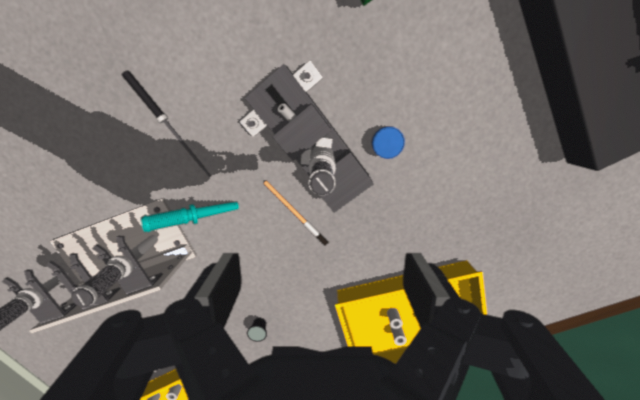

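The wrist view shows the gauge's handle end with its witness line, centred at about (321,182). It stands in the dark vise as expected, with the tin at (388,142) and the brush at (295,212) clear of the fingers.

```bash
python3 -c "
from h import *
import pickle
d=pickle.load(open('w1.pkl','rb'))
print(at(d,321,182,186),at(d,321.5,171,121))
p=at(d,321,182,186);p[2]=137;to(p)
for a in [(118,266),(29,301)]: print(at(d,*a,108))
"
```

```text
[509.48815974 189.20357893 186.        ] [514.486887   187.35255652 121.        ]
t 1.65 tcp [515.9 188.9 304.8] rpy [-3.1404e+00  4.0000e-04  2.7306e+00] j [-0.57  0.31  0.15  1.92 -0.06  0.91  0.77] F [-0.3 -0.1 -0.8] M [ 0.02 -0.01  0.02] w 84.9 0.0
tool shift [  6.1  -2.1 167.8] turn [-0.0012  0.0004 -0.    ]
[ 527.5856157  -121.64655127  108.        ]
[ 523.95437556 -273.75506845  108.        ]
```

Call:
play_rows([
  [[0.085,0.002,-0.001,0.04,0,0,0],[0.085,0.002,0,0.04,0,0,0],[0.085,0,0,0.035,0,0,0],[0.085,0,0,0.03,0,0,0],[0.085,0,0,0.02,0,0,0],[0.085,0,0,0,0,0,0]],
])

```text
t: 2.25
tcp_pos: [507.9, 192.8, 137.9]
orientation: [-3.138, -0.004, 2.738]
ft_force: [-1.0, 0.0, -0.1]
grip_width: 84.9
gripper_force: 0.0
```

```bash
python3 -c "
from h import *
import pickle
to([511.5,189,138])
d=cam('wrist','w2.png');pickle.dump(d,open('w2.pkl','wb'))
print(proj(d,[[511.5,189,186],[511.5,189,121]]))"
```

```text
t 2.25 tcp [507.9 192.8 137.9] rpy [-3.1381 -0.0038  2.7377] j [-0.54  0.52  0.1   2.1  -0.1   0.53  0.8 ] F [-1.   0.  -0.1] M [-0.02  0.   -0.02] w 84.9 0.0
tool shift [-4.8 -2.1 -0.1] turn [-0.0035 -0.0038  0.    ]
[[315.78396782 326.14535822]
 [318.19658901 248.48819697]]
```

View pics/w2.png

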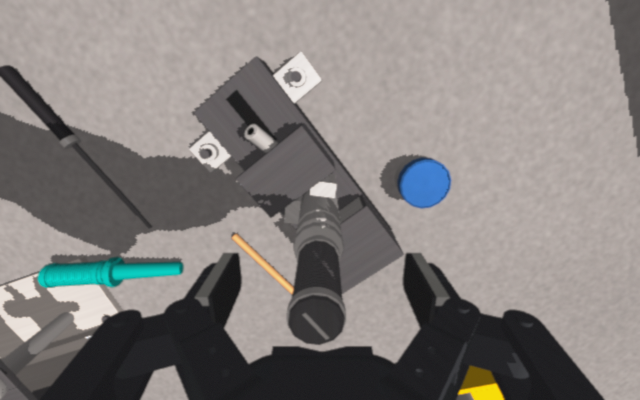

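The handle end, centred at about (316,317), now stands between the open fingers, with the collar at about (320,237).

```bash
python3 -c "
from h import *
import pickle
d=pickle.load(open('w2.pkl','rb'))
a=at(d,316,317,186);b=at(d,320,238,121);print(a,b)
p=(a+b)/2;p[2]=138;to(p)"
```

```text
[507.31153227 190.9192041  186.        ] [505.26609665 192.90640044 121.        ]
t 2.3 tcp [508.9 192.9 139.5] rpy [-3.1397e+00 -2.3000e-03  2.7372e+00] j [-0.54  0.52  0.1   2.1  -0.1   0.53  0.8 ] F [ 0.2 -0.1  0.8] M [0.05 0.03 0.  ] w 85.0 0.0
tool shift [ 2.  -1.9  1.5] turn [-0.0019 -0.0023  0.    ]
```

Call:
play_rows([
  [[0.085,0.001,-0.001,0,0,0,0],[0.04,0,0,0,0,0,0],[0.03,0,0,0,0,0,0],[0.015,0,0,0,0,0,0],[0.015,0,0,0,0,0,0],[0.015,0,0,0,0,0,0],[0.015,0,0,0,0,0,0],[0.015,0,0,0,0,0,0]],
], newtons=60)

```text
t: 3.1
tcp_pos: [508.9, 190.9, 140.9]
orientation: [-3.141, 0.0, 2.735]
ft_force: [-2.5, -3.2, 7.6]
grip_width: 22.5
gripper_force: 58.4
```

```bash
python3 -c "
from h import *
to([508,191,138])"
```

```text
t 3.1 tcp [508.9 190.9 140.9] rpy [-3.141   0.      2.7352] j [-0.54  0.51  0.1   2.1  -0.1   0.53  0.8 ] F [-2.5 -3.2  7.6] M [-0.73  0.48 -0.01] w 22.5 58.40250313282013
tool shift [ 0.8 -0.3  2.9] turn [-0.0006  0.     -0.    ]
```

Call:
play_rows([
  [[0.015,0,0,0,0,0,0],[0.015,0,0,0,0,0,0.03],[0.015,0,0,0,0,0,0.07],[0.015,0,0,0,0,0,0.1],[0.015,0,0,0,0,0,0.1],[0.015,0,0,0,0,0,0.1],[0.015,0,0,0,0,0,0.1],[0.015,0,0,0,0,0,0]],
], newtons=90)

```text
t: 3.9
tcp_pos: [509.8, 192.1, 140.9]
orientation: [3.14, 0.001, 2.233]
ft_force: [0.1, 0.1, 5.7]
grip_width: 21.8
gripper_force: 87.8
```

```bash
python3 -c "
from h import *
to([508.9,190.9,140.9])"
```

```text
t 3.9 tcp [509.8 192.1 140.9] rpy [3.1397e+00 7.0000e-04 2.2330e+00] j [-0.64  0.52  0.25  2.11 -0.24  0.54  0.45] F [0.1 0.1 5.7] M [ 0.09 -0.15 -0.01] w 21.8 87.79636859893799
tool shift [-0.3 -1.4  0. ] turn [0.0019 0.0007 0.    ]
```

Call:
play_rows([
  [[0.015,0,0,0,0,0,0.1],[0.015,0,0,0,0,0,0.1],[0.015,0,0,0,0,0,0.1],[0.015,0,0,0,0,0,0.1],[0.015,0,0,0,0,0,0.1],[0.015,0,0,0,0,0,0],[0.015,0,0,-0.001,0,0,0],[0.015,0,0,-0.004,0,0,0]],
])

```text
t: 4.7
tcp_pos: [510.7, 192.2, 145.2]
orientation: [3.138, 0.0, 1.74]
ft_force: [6.9, 1.6, -8.6]
grip_width: 22.2
gripper_force: 88.4
```

```bash
python3 -c "
from h import *
to([508.9,190.9,140.9])
cam('wrist','w3.png')
"
```

```text
t 4.7 tcp [510.7 192.2 145.2] rpy [3.1382e+00 3.0000e-04 1.7396e+00] j [-0.74  0.54  0.4   2.11 -0.38  0.56  0.1 ] F [ 6.9  1.6 -8.6] M [ 0.59 -2.    0.04] w 22.2 88.42507123947144
tool shift [-0.9 -2.   4.3] turn [0.0034 0.0003 0.    ]
```

View pics/w3.png

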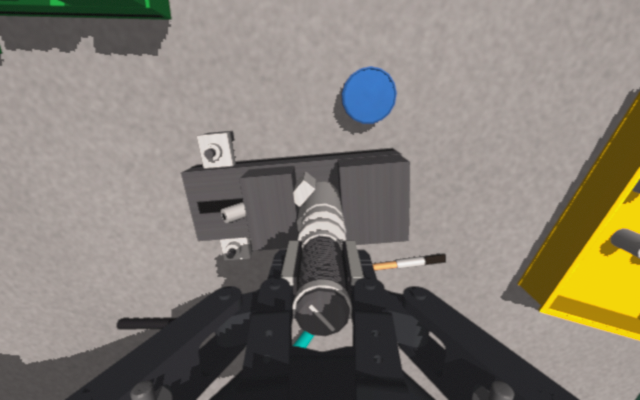

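The witness line keeps its angle in the gripper view while the vise has turned beneath it, so the gauge rotated with the hand. Lifting now.

Call:
play_rows([
  [[0.015,0,0,-0.005,0,0,0],[0.015,0,0,-0.01,0,0,0],[0.015,0,0,-0.02,0,0,0],[0.015,0,0,-0.03,0,0,0],[0.015,0,0,-0.03,0,0,0],[0.015,0,0,-0.03,0,0,0],[0.015,0,0,-0.03,0,0,0],[0.015,0,0,-0.03,0,0,0]],
])

```text
t: 5.55
tcp_pos: [507.5, 190.9, 330.6]
orientation: [-3.138, 0.001, 1.739]
ft_force: [0.6, -0.2, -4.0]
grip_width: 22.2
gripper_force: 89.5
```

```bash
python3 -c "
from h import *
to([470,-20,330])
to([527,-194,330])"
```

```text
t 5.55 tcp [507.5 190.9 330.6] rpy [-3.1384e+00  1.2000e-03  1.7391e+00] j [-0.89  0.3   0.56  1.92 -0.19  0.98 -0.07] F [ 0.6 -0.2 -4. ] M [ 0.09 -0.11 -0.  ] w 22.2 89.53373193740845
tool shift [-201.7  -72.3    1.1] turn [-0.0032  0.0012 -0.    ]
t 5.55 tcp [507.5 190.9 330.6] rpy [-3.1384e+00  1.2000e-03  1.7391e+00] j [-0.89  0.3   0.56  1.92 -0.19  0.98 -0.07] F [ 0.6 -0.2 -4. ] M [ 0.09 -0.11 -0.  ] w 22.2 89.53373193740845
tool shift [-382.8  -45.2    1.2] turn [-0.0032  0.0012 -0.    ]
```

Call:
play_rows([
  [[0.015,-0.02,-0.002,0,0,0,0],[0.015,-0.04,-0.005,0,0,0,0],[0.015,-0.045,-0.006,0,0,0,0],[0.015,-0.045,-0.006,0,0,0,0],[0.015,-0.045,-0.006,0,0,0,0],[0.015,-0.045,-0.006,0,0,0,0],[0.015,-0.045,-0.006,0,0,0,0],[0.015,-0.045,-0.005,0,0,0,0]],
])

```text
t: 6.35
tcp_pos: [520.0, -142.2, 329.5]
orientation: [-3.139, -0.001, 1.739]
ft_force: [0.2, 0.8, -4.0]
grip_width: 22.2
gripper_force: 89.8
```

Call:
play_rows([
  [[0.015,-0.03,-0.002,0,0,0,0],[0.015,-0.02,-0.001,0,0,0,0],[0.015,0,0,0,0,0,0],[0.015,0,0,0,0,0,0],[0.015,0,0,0,0,0,0]],
])

```text
t: 6.85
tcp_pos: [526.5, -189.3, 329.7]
orientation: [-3.14, -0.001, 1.738]
ft_force: [0.7, -0.5, -3.7]
grip_width: 22.4
gripper_force: 89.8
```

```bash
python3 -c "
from h import *
import pickle
to([527,-194,330])
d=cam('wrist','w4.png');pickle.dump(d,open('w4.pkl','wb'))
print(proj(d,[[527,-194,105],[532,-119,105],[522,-269,105]]))"
```

```text
t 6.85 tcp [ 526.5 -189.3  329.7] rpy [-3.1400e+00 -1.3000e-03  1.7382e+00] j [-0.23  0.34  0.65  1.89 -0.24  0.99  0.69] F [ 0.7 -0.5 -3.7] M [-0.01 -0.01  0.01] w 22.4 89.77636098861694
tool shift [-4.7 -0.3 -0.3] turn [-0.0016 -0.0013  0.    ]
[[322.18381262 170.31474782]
 [336.38825148 112.21548328]
 [309.6506883  221.57796998]]
```

View pics/w4.png

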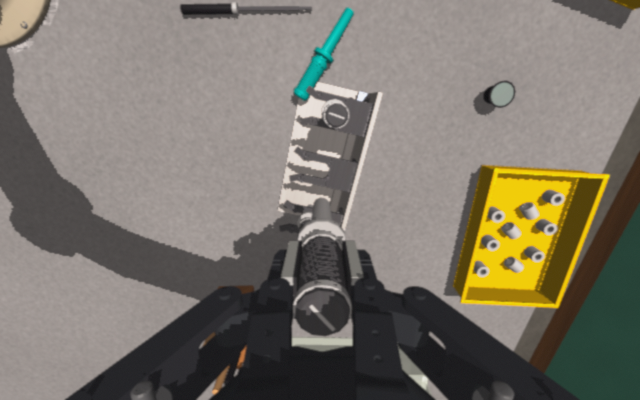

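The held gauge is in the foreground at (320,270). The rack sits below it, with its near gauge at (337,113) and the empty middle fork around (322,170). I'll enlarge the fork in one composite with the side view.

```bash
python3 - <<'E'
from h import *
import pickle
d=cam('side','side1.png');pickle.dump(d,open('side1.pkl','wb'))
a=cv2.imread('pics/w4.png')[85:230,275:385];b=cv2.imread('pics/side0.png')[100:205,295:365]
r=lambda i,k:cv2.resize(i,None,fx=k,fy=k,interpolation=cv2.INTER_CUBIC)
a=r(a,4);b=r(b,5);c=np.zeros((600,800,3),np.uint8);c[:a.shape[0],:a.shape[1]]=a;c[:b.shape[0],445:445+b.shape[1]]=b
cv2.imwrite('pics/c3.png',c)
E
```

```text
(no output)
```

View pics/c3.png

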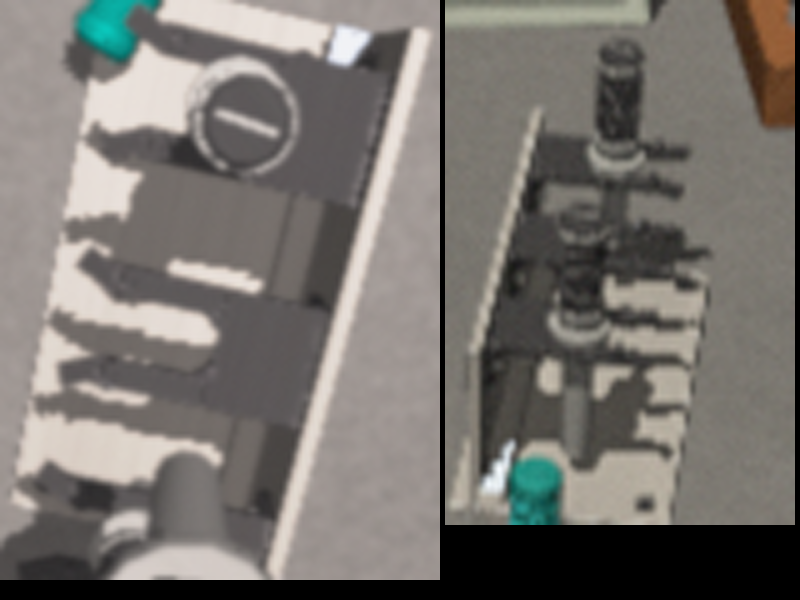

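```bash
python3 - <<'E'
from h import *
import pickle
d=pickle.load(open('w4.pkl','rb'))
f=lambda x,y:(275+x/4-.4,85+y/4-.4)
print('seat',at(d,*f(186,326),105),'near handle end',at(d,*f(244,122),176))
S=pickle.load(open('side0.pkl','rb'))
g=lambda x,y:(295+(x-445)/5-.4,100+y/5-.4)
for z,a,b in((109,(579,325),(615,155)),(176,(580,213),(622,45))):
    p,q=at(S,*g(*a),z),at(S,*g(*b),z);print('side near/far',p,q,(p+q)/2)
# held gauge axis in the wrist view: handle end, tip
o=ctrl.observe();z=o['tcp_pos'][2]
print('held end',at(d,322,312,z-22+71),'tip',at(d,322,205,z-22-66),'tcp',o['tcp_pos'])
E
```

```text
seat [ 524.66590309 -188.6849337   105.        ] near handle end [ 527.96842936 -119.53925776  176.        ]
side near/far [ 530.46403162 -122.34598794  109.        ] [ 522.67186716 -273.9847688   109.        ] [ 526.56794939 -198.16537837  109.        ]
side near/far [ 532.04188175 -124.9309629   176.        ] [ 521.76176489 -278.64867968  176.        ] [ 526.90182332 -201.78982129  176.        ]
held end [ 525.76105725 -185.96430108  379.00499331] tip [ 526.52690637 -191.56970852  242.00499331] tcp [ 526.84722152 -189.29264378  330.00499331]
```

Call:
play_rows([
  [[0.015,-0.004,0,0.02,0,0,0],[0.015,0,0,0.03,0,0,0],[0.015,0,0,0.03,0,0,0],[0.015,0,0,0.025,0,0,0],[0.015,0,0,0.015,0,0,0],[0.015,0,0,0,0,0,0],[0.015,0,0,0,0,0,0]],
])

```text
t: 7.65
tcp_pos: [527.9, -194.1, 210.6]
orientation: [-3.141, -0.0, 1.737]
ft_force: [0.6, -0.4, -3.7]
grip_width: 22.8
gripper_force: 89.6
```

```bash
python3 - <<'E'
from h import *
import pickle
to([526,-194,207])
d=cam('wrist','w5.png');pickle.dump(d,open('w5.pkl','wb'))
print(proj(d,[[526,-194,105]]))
a=cv2.imread('pics/w5.png')[60:340,200:440]
cv2.imwrite('pics/c5.png',cv2.resize(a,None,fx=2.14,fy=2.14,interpolation=cv2.INTER_CUBIC))
E
```

```text
t 7.65 tcp [ 527.9 -194.1  210.6] rpy [-3.1414 -0.      1.7369] j [-0.14  0.48  0.56  2.02 -0.37  0.74  0.82] F [ 0.6 -0.4 -3.7] M [0.03 0.01 0.03] w 22.8 89.58195090293884
tool shift [ 0.4 -1.9  3.6] turn [-0.0002 -0.      0.    ]
[[320.12814559 195.20032082]]
```

View pics/c5.png

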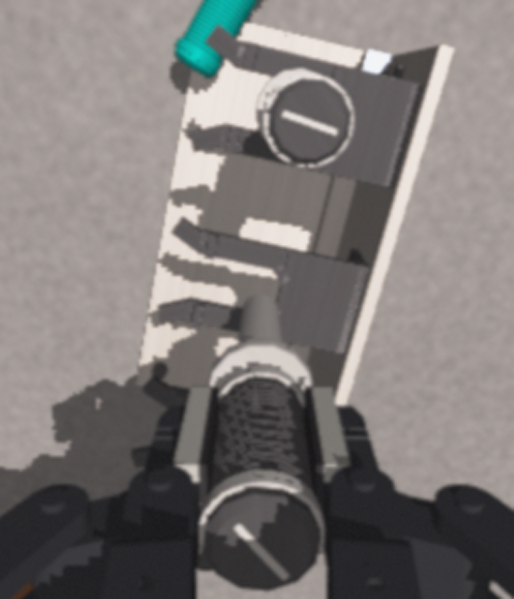

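```bash
python3 - <<'E'
from h import *
import pickle
d=pickle.load(open('w5.pkl','rb'))
f=lambda x,y:(200+x/2.14-.3,60+y/2.14-.3)
print('tip',at(d,*f(259,303),118.6),'seat',at(d,*f(258,288),105),'collar front? end',at(d,*f(262,532),255.7))
print('near end',at(d,*f(309,120),176))
to([526,-194,189])
E
```

```text
tip [ 526.76090409 -194.90414221  118.6       ] seat [ 525.97457719 -193.10736465  105.        ] collar front? end [ 527.51588998 -192.51686961  255.7       ]
near end [ 528.4532565  -118.95325672  176.        ]
t 7.7 tcp [ 528.2 -194.3  211.2] rpy [3.1406e+00 4.0000e-04 1.7366e+00] j [-0.14  0.48  0.56  2.02 -0.37  0.74  0.82] F [-0.2 -0.5 -2.9] M [-0.   -0.04  0.  ] w 22.1 89.58311319351196
tool shift [ 0.7 -2.2 22.1] turn [0.001  0.0004 0.    ]
```

The tip at crop (259,303) hangs right over the slot, whose seat is near (258,288). I'll correct by about 1 mm and enter slowly.

Call:
play_rows([
  [[0.015,0.001,-0.0015,0,0,0,0],[0.015,0,0,0.006,0,0,0],[0.015,0,0,0.006,0,0,0],[0.015,0,0,0.006,0,0,0],[0.015,0,0,0.006,0,0,0],[0.015,0,0,0,0,0,0]],
])

```text
t: 8.3
tcp_pos: [525.6, -193.6, 185.3]
orientation: [-3.14, -0.001, 1.736]
ft_force: [0.0, 0.1, -2.4]
grip_width: 21.8
gripper_force: 89.6
```

```bash
python3 -c "
from h import *
to([526,-193.5,189])"
```

```text
t 8.3 tcp [ 525.6 -193.6  185.3] rpy [-3.1401e+00 -6.0000e-04  1.7358e+00] j [-0.12  0.51  0.54  2.05 -0.4   0.69  0.85] F [ 0.   0.1 -2.4] M [-0.03  0.05  0.02] w 21.8 89.58263754844666
tool shift [ 0.   0.4 -3.7] turn [-0.0015 -0.0006  0.    ]
```

Call:
play_rows([
  [[0.015,0,0,0.008,0,0,0],[0.015,0,0,0.008,0,0,0],[0.015,0,0,0.008,0,0,0],[0.015,0,0,0.008,0,0,0],[0.015,0,0,0.006,0,0,0],[0.015,0,0,0,0,0,0]],
])

```text
t: 8.9
tcp_pos: [525.5, -193.3, 147.2]
orientation: [-3.14, -0.001, 1.736]
ft_force: [-0.0, 1.8, -5.2]
grip_width: 22.1
gripper_force: 90.2
```

Call:
play_rows([
  [[0.015,0.001,0,0,0,0,0],[0.015,0.001,0,0,0,0,0],[0.015,0,0,0,0,0,0],[0.015,0,0,0,0,0,0]],
])

```text
t: 9.3
tcp_pos: [525.9, -192.0, 148.6]
orientation: [3.141, 0.0, 1.736]
ft_force: [-0.2, -0.3, -3.5]
grip_width: 22.3
gripper_force: 90.2
```

Call:
play_rows([
  [[0.015,-0.001,0,0,0,0,0],[0.015,-0.001,0,0,0,0,0],[0.015,-0.001,0,0,0,0,0],[0.015,-0.001,0,0,0,0,0],[0.015,0,0,0,0,0,0],[0.015,0,0,0,0,0,0]],
])

```text
t: 9.9
tcp_pos: [526.2, -194.0, 148.2]
orientation: [-3.141, -0.003, 1.737]
ft_force: [-0.5, 6.7, -0.3]
grip_width: 22.0
gripper_force: 90.2
```

Call:
play_rows([
  [[0.015,0.002,0,0,0,0,0],[0.015,0.002,0,0,0,0,0],[0.015,0.001,0,0,0,0,0],[0.015,0.001,0,0,0,0,0],[0.015,0,0,0,0,0,0],[0.015,0,0,0,0,0,0]],
])

```text
t: 10.5
tcp_pos: [525.4, -190.0, 148.3]
orientation: [3.142, 0.0, 1.736]
ft_force: [-0.3, 0.2, -3.5]
grip_width: 22.6
gripper_force: 90.2
```

Call:
play_rows([
  [[0.015,-0.002,0,0,0,0,0],[0.015,0,0.002,0,0,0,0],[0.015,0,0.002,0,0,0,0],[0.015,0,0,0,0,0,0],[0.015,0,0,0,0,0,0]],
])

```text
t: 11.0
tcp_pos: [527.5, -191.5, 147.9]
orientation: [-3.138, -0.001, 1.735]
ft_force: [-6.9, -0.4, -1.2]
grip_width: 22.3
gripper_force: 90.3
```

Call:
play_rows([
  [[0.015,0.0005,-0.0025,0,0,0,0],[0.015,0,-0.002,0,0,0,0],[0.015,0,0,0.004,0,0,0],[0.015,0,0,0.004,0,0,0],[0.015,0,0,0.004,0,0,0],[0.015,0,0,0.002,0,0,0],[0.015,0,0,0,0,0,0],[0.015,0,0,0,0,0,0]],
])

```text
t: 11.8
tcp_pos: [525.2, -191.5, 134.2]
orientation: [-3.142, 0.0, 1.736]
ft_force: [-0.2, -0.5, -4.5]
grip_width: 21.9
gripper_force: 89.8
```

Call:
play_rows([
  [[0.015,0,0,0.001,0,0,0],[0.015,0,0,0.001,0,0,0],[0.015,0,0,0,0,0,0],[0.015,0,0,0,0,0,0]],
])

```text
t: 12.2
tcp_pos: [525.2, -191.4, 132.3]
orientation: [3.141, 0.0, 1.736]
ft_force: [-0.1, 0.4, -3.4]
grip_width: 22.1
gripper_force: 89.8
```

Call:
play_rows([
  [[0.015,0,0,0.001,0,0,0],[0.015,0,0,0,0,0,0],[0.015,0,0,0,0,0,0]],
])

```text
t: 12.5
tcp_pos: [525.1, -191.4, 131.3]
orientation: [3.142, 0.0, 1.736]
ft_force: [-0.2, 0.8, -4.1]
grip_width: 22.3
gripper_force: 89.8
```

Call:
play_rows([
  [[0.015,0,0,0.001,0,0,0],[0.015,0,0,0,0,0,0],[0.015,0,0,0,0,0,0]],
])

```text
t: 12.8
tcp_pos: [525.2, -191.5, 131.1]
orientation: [3.141, -0.0, 1.736]
ft_force: [-1.7, 2.7, 7.6]
grip_width: 21.8
gripper_force: 91.2
```

Contact came at TCP 131, which puts the collar underside at about 105, on the fork's top and not on the lips. Releasing.

Call:
play_rows([
  [[0.024,0,0,0,0,0,0],[0.028,0,0,0,0,0,0],[0.035,0,0,0,0,0,0],[0.05,0,0,0,0,0,0],[0.06,0,0,0,0,0,0],[0.06,0,0,0,0,0,0],[0.06,0,0,0,0,0,0]],
], newtons=30)

```text
t: 13.5
tcp_pos: [525.2, -191.4, 130.3]
orientation: [3.142, 0.0, 1.736]
ft_force: [0.2, 0.1, 0.9]
grip_width: 59.7
gripper_force: 0.0
```

Call:
play_rows([
  [[0.06,0,0,-0.01,0,0,0],[0.06,0,0,-0.02,0,0,0],[0.06,0,0,-0.03,0,0,0],[0.06,0,0,-0.03,0,0,0],[0.06,0,0,-0.04,0,0,0],[0.06,0,0,-0.03,0,0,0],[0.06,0,0,0,0,0,0],[0.06,0,0,0,0,0,0]],
])

```text
t: 14.3
tcp_pos: [525.2, -191.3, 291.1]
orientation: [3.14, 0.0, 1.736]
ft_force: [0.2, 0.1, 0.1]
grip_width: 60.0
gripper_force: 0.0
```

```bash
python3 - <<'E'
from h import *
to([526,-193.5,300])
d=cam('wrist','w6.png');e=cam('side','s6.png')
a=cv2.imread('pics/w6.png')[80:330,200:440];b=cv2.imread('pics/s6.png')[100:205,290:370]
print(proj(e,[[525.3,-192,105],[525.3,-192,176]]),proj(d,[[525.3,-192,105],[525.3,-192,176]]))
c=np.zeros((525,800,3),np.uint8);a=cv2.resize(a,(400,417));b=cv2.resize(b,None,fx=5,fy=5,interpolation=cv2.INTER_CUBIC)
c[:417,:400]=a;c[:525,400:800]=b;cv2.imwrite('pics/c6.png',c)
E
```

```text
t 14.3 tcp [ 525.2 -191.3  291.1] rpy [3.1399e+00 1.0000e-04 1.7361e+00] j [-0.21  0.38  0.64  1.94 -0.29  0.91  0.74] F [0.2 0.1 0.1] M [0.01 0.04 0.02] w 60.0 0.0
tool shift [-2.4  0.4 -8.9] turn [0.0017 0.0001 0.    ]
[[325.40939305 149.55772192]
 [326.33473333 126.88024131]] [[321.86343626 174.43509526]
 [321.97860971 193.17312599]]
```

View pics/c6.png

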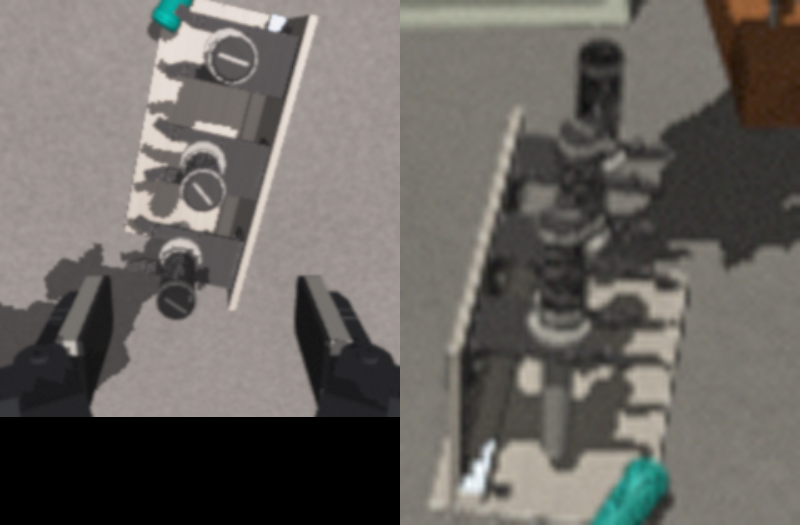

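The gauge hangs upright in the middle fork, in line with its two neighbours, and the fingers are clear of everything. The turquoise look-alike has changed pose since the first pictures. It already looked that way in the wrist view at 1.6 s, when the hand was about 150 mm away from it. Handing in.

```bash
python3 -c "
from cell import ctrl
print(ctrl.job_done())"
```

```text
the job is handed in; nothing more can be done
None
```

The gauge was twisted about 57° free, drawn out and hung upright in the rack's middle (empty) fork, then released, and the job was handed in at about 14 s; no verdict came back, and the turquoise look-alike had tipped or shifted on the bench, apparently before the arm came near it.

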